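# Restock a row of machined parts in reverse order

### The arm

A 6-joint arm with a two-finger parallel gripper is mounted at the origin on the work surface. World frame = base frame: x ahead of the robot, y to its left, z up, the work surface at z = 0. Lengths are in m, angles in rad, forces in N, time in s.
With the tool pointing down it reaches from about 0.375 to 0.9 m from the base axis. Payload 3.1 kg.
Tool frame: the origin (TCP) lies at the centre of the arm's flange, where the gripper is bolted on; the fingertips stand 182 mm ahead of it and the grasp point (between the pads) lies 164 mm ahead of it; z points along the fingers, y is the line along which they close (so a half turn about z gives the same grasp; the last joint's range is limited). The gripper opens to 87 mm and grips with 3 to 60 N. Pads are 19 mm wide; open, the fingers measure 117 mm over their backs; the gripper's body (75 mm by 190 mm) begins 51 mm behind the grasp point.
Start: joints at [-1.446, 0.527, 1.433, -0, 1.181, -0.178], TCP at [0.186, -0.597, 0.405] pointing down, gripper open.
Joint ranges: [-3.08, 3.08], [-0.75, 2.2], [0.22, 2.44], [-1.43, 4.57], [0, 2.65], [-2.85, 2.85]. Speed limits (rad/s): [2.79, 2.79, 3.14, 3.14, 3.14, 3.14].

### API

Orientations are given as a unit quaternion [x, y, z, w].
In Python, from rig import * gives the robot as it stands.
- The arm moves only by the tool move_arm, never from a script. Its argument "commands" is a list that holds one entry, the list of rows, each a list of 6 numbers: the shift along the tool's x, y, z in units of 40 mm (1.0 is 40 mm), then the turn, a rotation vector about the tool's x, y, z in rad. A call has 1 to 12 rows; each row is the pose to reach, as a shift and turn from the pose commanded when the call began, along the tool's axes at that moment; what a row does not reach only later rows make up. A row lasts 1/8 s, in which the tool goes at most 62.5 mm and 10.7 degrees, less where a joint would pass 70% of its speed; a pose out of reach is approached as far as the arm can. A call with a gripper value outside its range is refused whole. "claw" is the closure, from -1 (fully open) to 1 (shut), so that 0 is half open, set as the call begins (left out, the last holds). The fingers move at their own pace and stop on an object; "squeeze" is the grip in N (left out, the last holds). Time passes only in rows, so rows that repeat a pose let the fingers close. It gives the time, the measured TCP pose, the force, the opening and the grip force at its end, in the units of the state.
- get_obs(): the state, without advancing time (a new reading comes with each control period).
- camera(name): name is "side" or "top" or "wrist"; returns a dict with "pixels" (420x560x3 uint8, blue, green, red), "range_z" (420x560 float32, m along the optical axis (not along the pixel's ray), 0 where there is no reading), "camera_matrix" (3x3 intrinsics, pixels), "extrinsics" (4x4, takes a point from world to camera coordinates). Camera axes: x right, y up, looking along -z (the intrinsics and any distortion apply to the point x, -y, -z); pixel columns grow to the right and rows downward; lengths in m; the calibration is good to about 2 mm. A picture is of the moment at which its call begins.
- hand_in(): hands the job in; it is judged then, once.
The state is a dict: "time": time; "q": joint angles; "joint_velocities": joint speeds; "joint_torque": joint torques, N m; "position": TCP position; "tool_rot": TCP orientation; "ft_force": force on the tool from outside, world axes, zero at the start; "moment": the same for the moment, N m; "grip_width": finger opening in m; "grip_force": force on a finger pad.
Only numpy, scipy, OpenCV 4.12 (cv2) and the standard library are available. Lean on these libraries where they do the work, as an engineer would, in place of code of your own. Each camera call takes 0.05 s, during which the arm holds its last target. There are 200 camera calls.

### The job

Move the four machined parts from the delivery rack to the four empty cups of the steel stock rack, in reverse order: as seen from the robot, the part at the left end of the delivery row goes in the right-hand end cup of the stock rack, the second from the left goes in the second from the right, and so on. Each part must end standing upright on the floor of its own cup, the same way up as at the start, and left free.

Things in the scene. Friction and masses are not known exactly. Their poses are not given: they have to be found in the camera images.
- hex_mid (a point): Steel hexagonal coupling nut, 36 mm across flats, 60 mm tall, dark round bore in its top. Its x axis is square to a pair of flats. The point is its centre, half-way up, on its upright axis; its z axis points up. It stands loose in one of the four cups of the delivery rack, 23 mm of rack and cup under its foot. 0.2 to 0.4 kg.
- block_mid (a point): Square aluminium manifold block, 38 x 38 mm, 64 mm tall, two small dark ports in its top. Its x and y axes are square to its sides. The point is its centre, half-way up, on its upright axis; its z axis points up. It stands loose in one of the four cups of the delivery rack, 23 mm of rack and cup under its foot. 0.15 to 0.3 kg.
- bush_mid (a point): Steel flanged bush: barrel 36 mm in diameter, 64 mm tall in all, on a foot flange 54 mm in diameter and 7 mm thick; dark bore in its top. The point is its centre, half-way up, on its upright axis; its z axis points up. It stands loose in one of the four cups of the delivery rack, 23 mm of rack and cup under its foot. 0.2 to 0.4 kg.
- roller_mid (a point): Aluminium guide roller: plain cylinder 48 mm in diameter and 56 mm tall, with a stub axle 16 mm in diameter standing 14 mm out of its top (70 mm tall in all). The point is its centre, half-way up, on its upright axis; its z axis points up. It stands loose in one of the four cups of the delivery rack, 23 mm of rack and cup under its foot. 0.2 to 0.4 kg.
- cup_hex: Fixed all through: shows where in the row its part began. Shallow black cup with grey lip, 72 mm square outside, 66 inside, floor 5 mm thick, lip 6 mm above the floor; origin under its centre, on the board. The four cups look alike, in a row, 80 mm apart; they are known by the part in them at the start. This one holds the hexagonal nut.
- cup_block: Fixed all through: shows where in the row its part began. Shallow black cup with grey lip, 72 mm square outside, 66 inside, floor 5 mm thick, lip 6 mm above the floor; origin under its centre, on the board. The four cups look alike, in a row, 80 mm apart; they are known by the part in them at the start. This one holds the square block.
- cup_bush: Fixed all through: shows where in the row its part began. Shallow black cup with grey lip, 72 mm square outside, 66 inside, floor 5 mm thick, lip 6 mm above the floor; origin under its centre, on the board. The four cups look alike, in a row, 80 mm apart; they are known by the part in them at the start. This one holds the flanged bush.
- cup_roller: Fixed all through: shows where in the row its part began. Shallow black cup with grey lip, 72 mm square outside, 66 inside, floor 5 mm thick, lip 6 mm above the floor; origin under its centre, on the board. The four cups look alike, in a row, 80 mm apart; they are known by the part in them at the start. This one holds the roller with the stub axle.
- delivery_rack: Fixed wooden board, 84 (x) by 400 mm (y), top 18 mm above the table, carrying the four full cups in a row. Origin under its centre, on the table; x points away from the robot (within 0.15 rad), +y is the left end as seen from the robot. Cup centres at y = 120, 40, -40, -120 mm, x = 0. A washer lies beyond the left cup. It is either the nearer or the farther row; a wrench lies between the rows.
- stock_rack: The other rack: fixed steel board of the same size, origin and axes (+y: left end as seen from the robot), with four empty cups built on it like the others: 66 mm square inside, floor 23 mm and lip 29 mm above the table. Cup centres at y = 120, 40, -40, -120 mm, x = 0. A small bolt stands on its head beyond the right-hand cup.

How it is judged:
By the outcome, as a careful person would: the job done as asked, in the order asked, and still so for the second after the job is handed in, with the robot touching nothing.
It also fails if it takes over 102 s, if anything falls off the work surface, if the arm or the gripper's body presses on something with over 40 N, if the wrist force passes 120 N, or if a joint passes its speed limit or range.

## Working session

There is one attempt and no reset: what is moved stays moved. The work goes in short steps, Python scripts to look and compute and a tool call to move; the robot and the scene stay as the last step left them, time stands still between calls to the robot, and variables do not carry over. Pictures are saved under pics/ and viewed, at most 14 in all, crops included, and the job is handed in when it is done.

Besides the shell and the picture viewer there is one more tool, called after "Call:" as name(argument=value, ...) on one line, values as JSON. move_arm: Moves the arm, as the interface text tells. Its arguments: {"type":"object","properties":{"commands":{"type":"array","items":{"type":"array","items":{"type":"array","items":{"type":"number"}}}},"claw":{"type":"number"},"squeeze":{"type":"number"}},"required":["commands"]}

```bash
mkdir -p pics; cat > h.py <<'E'
from rig import *
import numpy as np, cv2
from scipy.spatial.transform import Rotation as R
def shot(n,f):
    c=camera(n); cv2.imwrite('pics/'+f+'.png',c['pixels']); np.savez('pics/'+f,**{k:c[k] for k in('range_z','camera_matrix','extrinsics','pixels')}); return c
def cloud(c):
    z=c['range_z']; K=c['camera_matrix']; v,u=np.indices(z.shape)
    p=np.stack([(u-K[0,2])/K[0,0]*z,-(v-K[1,2])/K[1,1]*z,-z],-1)
    E=np.linalg.inv(c['extrinsics']); return p@E[:3,:3].T+E[:3,3]
E
python3 - <<'E'
from h import *
o=get_obs(); print({k:np.round(v,3) for k,v in o.items()})
for n in('top','side'):
    c=shot(n,n+'0'); print(n,c.keys(),c['camera_matrix'],np.round(c['extrinsics'],3))
E
```

```text
{'time': np.float64(0.0), 'q': array([-1.446,  0.528,  1.434,  0.   ,  1.181, -0.178]), 'joint_velocities': array([ 0.002,  0.   ,  0.001,  0.   , -0.001,  0.   ]), 'joint_torque': array([ -0.   , -44.004, -17.659,   0.063,   0.058,  -0.   ]), 'position': array([ 0.186, -0.596,  0.404]), 'tool_rot': array([ 0.989,  0.151,  0.   , -0.001]), 'ft_force': array([-0.894, -0.465, -0.096]), 'moment': array([ 0.06 , -0.036,  0.032]), 'grip_force': np.float64(0.0), 'grip_width': np.float64(0.087)}
top dict_keys(['pixels', 'range_z', 'camera_matrix', 'extrinsics']) [[408.81922709   0.         279.3435827 ]
 [  0.         408.81922709 208.36740113]
 [  0.           0.           1.        ]] [[-0.012 -1.    -0.008 -0.025]
 [ 0.974 -0.013  0.225 -0.542]
 [-0.225 -0.006  0.974 -0.682]
 [ 0.     0.     0.     1.   ]]
side dict_keys(['pixels', 'range_z', 'camera_matrix', 'extrinsics']) [[401.34751745   0.         273.6680302 ]
 [  0.         401.34751745 212.35432566]
 [  0.           0.           1.        ]] [[-0.967 -0.255  0.008  0.543]
 [ 0.192 -0.707  0.681 -0.19 ]
 [-0.168  0.66   0.732 -0.592]
 [ 0.     0.     0.     1.   ]]
```

View pics/top0.png

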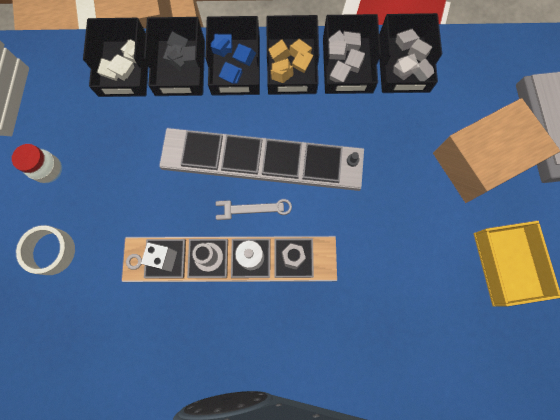

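View pics/side0.png

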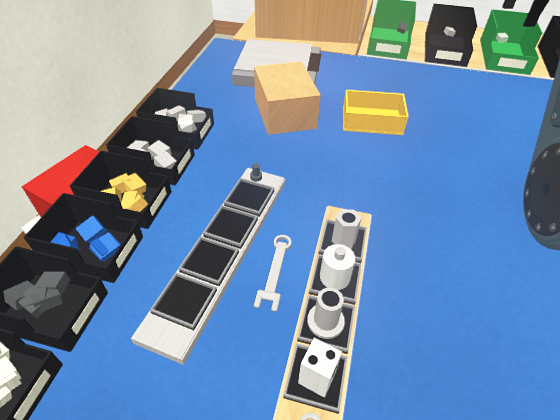

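Top view: up is +x and left is +y. The nearer wooden rack is the delivery rack. From the left it holds block (158,257), bush (208,257), roller (249,254) and hex (293,255). The far steel rack has its cups at (202,150) to (322,162). Both cameras agree. Next I measure with depth.

```bash
cat > m.py <<'E'
from h import *
C={n:dict(np.load(f'pics/{n}0.npz')) for n in('top','side')}
P={n:cloud(c) for n,c in C.items()}
for n,p in P.items():
    tab=p[(abs(p[...,2])<.012)&(p[...,0]>.35)&(p[...,0]<.75)&(abs(p[...,1])<.3)]; print(n,'table z',np.median(tab[:,2]),tab[:,2].std(), (C[n]['range_z']==0).mean())
def rack(n,lo,hi,cx):
    p=P[n]; z=p[...,2]; m=(z>.010)&(z<.04)&(p[...,0]>lo)&(p[...,0]<hi)&(abs(p[...,1])<.36)
    k,l,s,_=cv2.connectedComponentsWithStats(m.astype(np.uint8)); i=1+np.argmax(s[1:,4]); q=p[l==i]
    r=cv2.minAreaRect((q[:,:2]*1000).astype(np.float32)); print(n,'rack',r,len(q))
for n in P:
    rack(n,.34,.53,0); rack(n,.56,.8,0)
    p=P[n]; z=p[...,2]; m=(z>.055)&(z<.11)&(p[...,0]>.38)&(p[...,0]<.54)&(abs(p[...,1])<.3)
    k,l,s,_=cv2.connectedComponentsWithStats(m.astype(np.uint8))
    for i in range(1,k):
        if s[i,4]<40: continue
        q=p[l==i]; t=np.percentile(q[:,2],97); 
        for zz in (t,.079):
            w=q[abs(q[:,2]-zz)<.004]
            if len(w)>8: print('  part',len(q),'z',zz.round(4) if zz!=.079 else zz,len(w),np.round(w.mean(0),4),[np.round(a,1) for a in cv2.minAreaRect((w[:,:2]*1000).astype(np.float32))])
E
python3 m.py
python3 - <<'E'
import cv2
a=cv2.imread('pics/top0.png')[120:290,115:375]
cv2.imwrite('pics/crop.png',cv2.resize(a,None,fx=3,fy=3,interpolation=cv2.INTER_CUBIC))
E
```

```text
top table z -0.0002975803282462275 0.0018213903158281306 0.003966836734693877
side table z -0.0003227870337005889 0.0016511483431595315 0.00399234693877551
top rack ((457.13763427734375, 63.927154541015625), (400.76141357421875, 84.51171112060547), 89.58460235595703) 7376
top rack ((657.02392578125, 2.7307586669921875), (401.0361633300781, 86.32442474365234), 82.89691925048828) 8124
  part 611 z 0.0934 66 [0.4579 0.0224 0.0928] [array([457.7,  22.5]), array([13.7, 13.7]), np.float64(0.1)]
  part 611 z 0.079 511 [0.4577 0.0221 0.0786] [array([457.8,  22. ]), array([45.4, 45.2]), np.float64(0.7)]
  part 606 z 0.0889 474 [0.4565 0.1837 0.087 ] [array([456.5, 184. ]), array([38.4, 38.1]), np.float64(74.1)]
  part 606 z 0.079 34 [0.4514 0.1672 0.0792] [array([453.6, 173.3]), array([17.1, 38.1]), np.float64(74.2)]
  part 398 z 0.0892 303 [0.4592 0.1011 0.0871] [array([459.6, 101.2]), array([33.8, 34.6]), np.float64(44.6)]
  part 398 z 0.079 16 [0.4529 0.0891 0.0789] [array([452.7,  92.4]), array([13.1, 33.9]), np.float64(53.3)]
  part 401 z 0.0846 369 [ 0.4549 -0.055   0.0827] [array([454.
[... 573 characters left out ...]
53.5]), array([37., 40.]), np.float64(46.8)]
  part 917 z 0.0929 83 [0.4568 0.0244 0.0924] [array([456.7,  24. ]), array([15.2, 14.3]), np.float64(51.6)]
  part 917 z 0.079 560 [0.4566 0.0269 0.0785] [array([456.8,  23.7]), array([47.1, 46.6]), np.float64(28.9)]
  part 777 z 0.0883 499 [0.4578 0.1034 0.0868] [array([458.3, 102.8]), array([35. , 34.8]), np.float64(51.1)]
  part 777 z 0.079 81 [0.4576 0.1161 0.0787] [array([458.4, 112.4]), array([16.1, 35.5]), np.float64(86.8)]
  part 1320 z 0.0883 993 [0.4548 0.1857 0.0867] [array([455. , 184.9]), array([39.1, 37.9]), np.float64(76.4)]
  part 1320 z 0.079 89 [0.4568 0.2013 0.0788] [array([448.8, 196.7]), array([51.7, 25.1]), np.float64(29.8)]
```

View pics/crop.png

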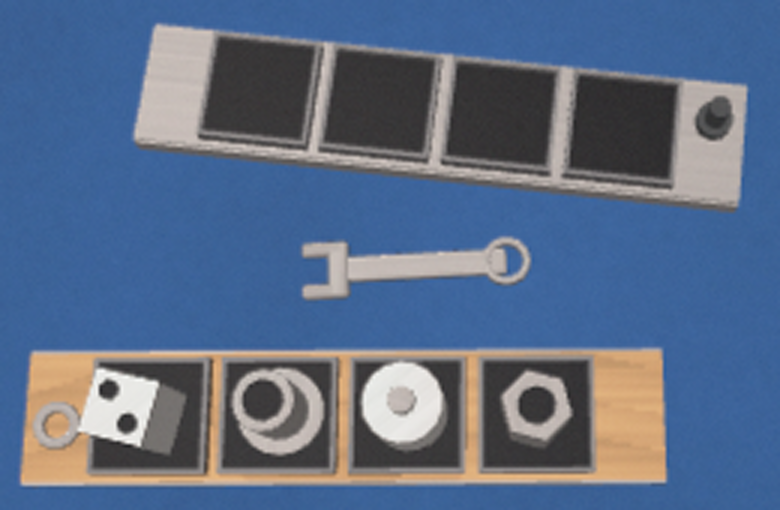

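The crop shows the empty steel cups with a bolt on the right end, the washer beside the block, and the hex's flats and the block both turned about -15°. One closing direction of -14.7° from world x therefore suits all four parts. I start with the hex.

```bash
cat >> h.py <<'E'
import sys
S={'hex':(.671,.122),'roller':(.661,.043),'bush':(.651,-.037),'block':(.641,-.116)}
G={'hex':(.4540,-.0545),'roller':(.457,.023),'bush':(.459,.102),'block':(.4557,.1845)}
def to(x,y,gz,yaw=75.3):
    o=get_obs(); r=R.from_quat(o['tool_rot'])
    t=R.from_euler('z',yaw,degrees=True)*R.from_euler('x',180,degrees=True)
    d=r.inv().apply(np.array([x,y,gz+.164])-o['position'])/.04
    print('shift',np.round(d,3),'turn',np.round((r.inv()*t).as_rotvec(),3))
E
python3 -c "
from h import *
to(*G['hex'],.16)"
```

```text
shift [ 10.424 -10.929   2.021] turn [-2.000e-03 -1.000e-03 -1.011e+00]
```

Call:
move_arm(commands=[[[0.4,-0.4,0.1,0,0,-0.06],[1.2,-1.25,0.2,0,0,-0.15],[2.2,-2.3,0.4,0,0,-0.25],[3.3,-3.45,0.6,0,0,-0.35],[4.4,-4.6,0.8,0,0,-0.45],[5.5,-5.75,1.0,0,0,-0.55],[6.6,-6.9,1.2,0,0,-0.65],[7.7,-8.05,1.5,0,0,-0.75],[8.7,-9.1,1.7,0,0,-0.85],[9.6,-10.0,1.9,0,0,-0.94],[10.2,-10.7,2.0,0,0,-1.0],[10.42,-10.93,2.02,0,0,-1.011]]], claw=-1, squeeze=30)

```text
time: 1.6
position: [0.4541, -0.053, 0.3235]
tool_rot: [0.791, 0.612, -0.0, -0.001]
ft_force: [0.0, -0.4, 0.4]
grip_width: 0.0869
grip_force: 0.0
```

```bash
python3 -c "
from h import *
shot('wrist','w0')
to(*G['hex'],.058)"
```

```text
shift [-0.038 -0.     2.541] turn [-0.    -0.001  0.002]
```

View pics/w0.png

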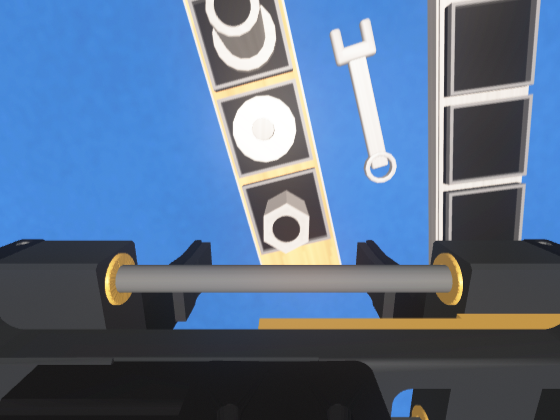

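The wrist view shows the hex at (287,225), centred between the fingers with its flats facing the pads. I descend and grip.

Call:
move_arm(commands=[[[-0.04,0,0.2,0,0,0],[-0.04,0,0.6,0,0,0],[-0.04,0,1.0,0,0,0],[-0.04,0,1.4,0,0,0],[-0.04,0,1.8,0,0,0],[-0.04,0,2.15,0,0,0],[-0.04,0,2.4,0,0,0],[-0.04,0,2.54,0,0,0],[-0.04,0,2.54,0,0,0]]])

```text
time: 2.78
position: [0.4534, -0.0566, 0.2221]
tool_rot: [0.792, 0.611, -0.0, -0.0]
ft_force: [0.1, 0.0, 0.0]
grip_width: 0.0863
grip_force: 0.0
```

Call:
move_arm(commands=[[[0,0,0,0,0,0],[0,0,0,0,0,0],[0,0,0,0,0,0],[0,0,0,0,0,0],[0,0,0,0,0,0],[0,0,0,0,0,0],[0,0,0,0,0,0],[0,0,0,0,0,0]]], claw=1, squeeze=30)

```text
time: 3.78
position: [0.4537, -0.0566, 0.2224]
tool_rot: [0.792, 0.611, 0.0, 0.0]
ft_force: [0.2, -0.4, 0.9]
grip_width: 0.0358
grip_force: 30.0
```

Call:
move_arm(commands=[[[0,0,-0.15,0,0,0],[0,0,-0.45,0,0,0],[0,0,-0.85,0,0,0],[0,0,-1.25,0,0,0],[0,0,-1.65,0,0,0],[0,0,-2.05,0,0,0],[0,0,-2.35,0,0,0],[0,0,-2.5,0,0,0],[0,0,-2.5,0,0,0]]])

```text
time: 4.9
position: [0.4534, -0.0565, 0.3227]
tool_rot: [0.792, 0.611, 0.0, 0.0]
ft_force: [-0.0, -0.3, -3.3]
grip_width: 0.0357
grip_force: 30.0
```

```bash
python3 -c "
from h import *
print(get_obs()['position'])
to(*S['hex'],.158)"
```

```text
[ 0.45338719 -0.05645288  0.3226841 ]
shift [5.698 4.128 0.019] turn [ 0.001  0.    -0.   ]
```

Call:
move_arm(commands=[[[0.15,0.1,0,0,0,0],[0.5,0.36,0,0,0,0],[1.0,0.72,0,0,0,0],[1.6,1.16,0,0,0,0],[2.3,1.67,0,0,0,0],[3.0,2.17,0,0,0,0],[3.7,2.68,0,0,0,0],[4.35,3.15,0,0,0,0],[4.95,3.59,0,0,0,0],[5.4,3.91,0,0,0,0],[5.65,4.09,0,0,0,0],[5.7,4.13,0,0,0,0]]])

```text
time: 6.4
position: [0.6714, 0.123, 0.3215]
tool_rot: [0.792, 0.611, -0.0, -0.0]
ft_force: [0.9, -0.1, -2.9]
grip_width: 0.0358
grip_force: 30.0
```

Call:
move_arm(commands=[[[0,0,0,0,0,0],[0,0,0.2,0,0,0],[0,0,0.6,0,0,0],[0,0,1.0,0,0,0],[0,0,1.4,0,0,0],[0,0,1.8,0,0,0],[0,0,2.1,0,0,0],[0,0,2.3,0,0,0],[0,0,2.42,0,0,0],[0,0,2.48,0,0,0],[0,0,2.5,0,0,0],[0,0,2.5,0,0,0]]])

```text
time: 7.9
position: [0.6713, 0.1221, 0.2228]
tool_rot: [0.792, 0.611, 0.0, 0.0]
ft_force: [-0.3, 0.7, -2.4]
grip_width: 0.0356
grip_force: 30.0
```

```bash
python3 -c "
from h import *
o=get_obs();print(o['position'],o['ft_force'])
shot('side','s1')
shot('top','t1')
a=cv2.imread('pics/s1.png')[140:400,110:400];b=cv2.imread('pics/t1.png')[110:290,115:385]
cv2.imwrite('pics/v1.png',np.vstack([cv2.resize(a,(400,360)),cv2.resize(b,(400,240))]))
"
```

```text
[0.67132264 0.12205863 0.22277083] [-0.30184991  0.72607284 -2.42847997]
```

View pics/v1.png

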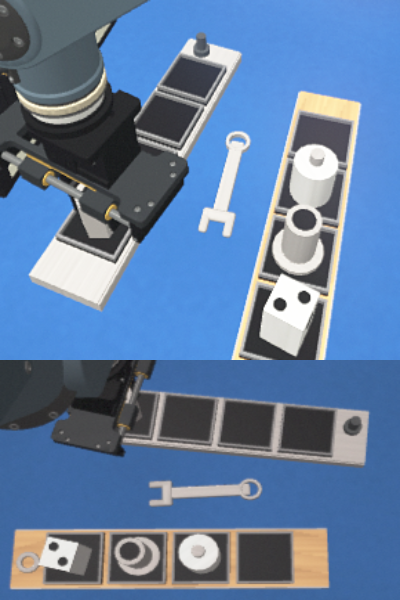

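The hex is over the left-hand stock cup, with its foot at the floor. I lower a touch, release and rise.

Call:
move_arm(commands=[[[0,0,0.02,0,0,0],[0,0,0.02,0,0,0]]])

```text
time: 8.25
position: [0.6714, 0.1221, 0.2225]
tool_rot: [0.792, 0.611, 0.0, 0.0]
ft_force: [-1.2, 0.0, 1.9]
grip_width: 0.0362
grip_force: 30.0
```

Call:
move_arm(commands=[[[0,0,0,0,0,0],[0,0,0,0,0,0],[0,0,0,0,0,0],[0,0,0,0,0,0],[0,0,0,0,0,0],[0,0,0,0,0,0]]], claw=-1)

```text
time: 9.0
position: [0.6712, 0.122, 0.2215]
tool_rot: [0.792, 0.611, 0.0, 0.0]
ft_force: [-0.1, -0.3, 0.1]
grip_width: 0.084
grip_force: 0.0
```

Call:
move_arm(commands=[[[0,0,-0.15,0,0,0],[0,0,-0.5,0,0,0],[0,0,-1.0,0,0,0],[0,0,-1.5,0,0,0],[0,0,-2.0,0,0,0],[0,0,-2.4,0,0,0],[0,0,-2.55,0,0,0],[0,0,-2.55,0,0,0]]])

```text
time: 10.0
position: [0.6712, 0.122, 0.3239]
tool_rot: [0.792, 0.611, 0.0, 0.0]
ft_force: [0.8, -1.2, 0.3]
grip_width: 0.0871
grip_force: 0.0
```

```bash
python3 -c "
from h import *
to(*G['roller'],.158)"
```

```text
shift [-3.756 -4.549  0.046] turn [ 0. -0. -0.]
```

Call:
move_arm(commands=[[[-0.15,-0.2,0,0,0,0],[-0.5,-0.6,0,0,0,0],[-1.0,-1.2,0,0,0,0],[-1.6,-1.94,0,0,0,0],[-2.2,-2.66,0,0,0,0],[-2.8,-3.39,0,0,0,0],[-3.3,-4.0,0,0,0,0],[-3.6,-4.36,0,0,0,0],[-3.74,-4.53,0.04,0,0,0],[-3.76,-4.55,0.05,0,0,0],[-3.76,-4.55,0.05,0,0,0]]])

```text
time: 11.38
position: [0.4576, 0.0229, 0.3215]
tool_rot: [0.792, 0.611, 0.0, 0.0]
ft_force: [0.7, -0.7, 0.2]
grip_width: 0.0866
grip_force: 0.0
```

Call:
move_arm(commands=[[[0,0,0.2,0,0,0],[0,0,0.6,0,0,0],[0,0,1.0,0,0,0],[0,0,1.4,0,0,0],[0,0,1.8,0,0,0],[0,0,2.15,0,0,0],[0,0,2.4,0,0,0],[0,0,2.5,0,0,0],[0,0,2.5,0,0,0]]])

```text
time: 12.5
position: [0.457, 0.0228, 0.2214]
tool_rot: [0.792, 0.611, -0.0, -0.0]
ft_force: [-0.4, 0.6, 0.4]
grip_width: 0.087
grip_force: 0.0
```

Call:
move_arm(commands=[[[0,0,0,0,0,0],[0,0,0,0,0,0],[0,0,0,0,0,0],[0,0,0,0,0,0],[0,0,0,0,0,0],[0,0,0,0,0,0],[0,0,0,0,0,0],[0,0,0,0,0,0]]], claw=1, squeeze=30)

```text
time: 13.5
position: [0.4572, 0.0228, 0.2217]
tool_rot: [0.792, 0.611, 0.0, 0.0]
ft_force: [0.9, -0.1, 1.8]
grip_width: 0.047
grip_force: 30.0
```

Call:
move_arm(commands=[[[0,0,-0.15,0,0,0],[0,0,-0.45,0,0,0],[0,0,-0.85,0,0,0],[0,0,-1.25,0,0,0],[0,0,-1.65,0,0,0],[0,0,-2.05,0,0,0],[0,0,-2.35,0,0,0],[0,0,-2.5,0,0,0],[0,0,-2.5,0,0,0]]])

```text
time: 14.62
position: [0.4569, 0.0229, 0.3218]
tool_rot: [0.792, 0.611, 0.0, 0.0]
ft_force: [-0.0, 0.3, -4.6]
grip_width: 0.0473
grip_force: 30.0
```

```bash
python3 -c "
from h import *
to(*S['roller'],.158)
shot('top','t2')
shot('side','s2')
a=cv2.imread('pics/s2.png')[140:400,110:400];b=cv2.imread('pics/t2.png')[110:290,115:385]
cv2.imwrite('pics/v2.png',np.vstack([cv2.resize(a,(400,360)),cv2.resize(b,(400,240))]))"
```

```text
shift [ 1.784e+00  4.808e+00 -1.000e-03] turn [ 0.001 -0.    -0.   ]
```

View pics/v2.png

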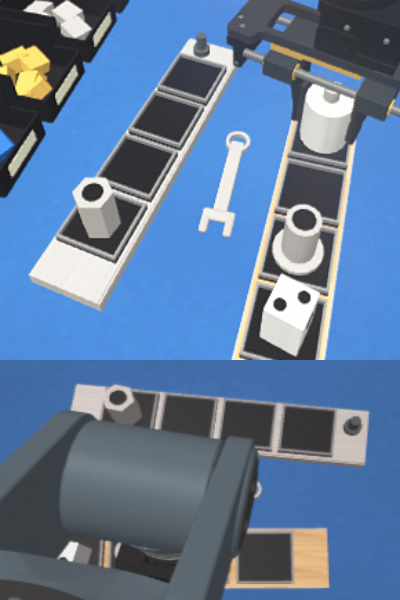

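The hex stands upright in the left stock cup, and the roller is held straight. I place the roller in the second cup from the left.

Call:
move_arm(commands=[[[0.05,0.15,0,0,0,0],[0.17,0.45,0,0,0,0],[0.37,1.0,0,0,0,0],[0.6,1.6,0,0,0,0],[0.85,2.3,0,0,0,0],[1.1,3.0,0,0,0,0],[1.33,3.6,0,0,0,0],[1.53,4.15,0,0,0,0],[1.68,4.55,0,0,0,0],[1.76,4.75,0,0,0,0],[1.78,4.81,0,0,0,0],[1.78,4.81,0,0,0,0]]])

```text
time: 16.23
position: [0.6608, 0.0429, 0.3212]
tool_rot: [0.792, 0.611, -0.0, -0.0]
ft_force: [0.4, -0.9, -2.5]
grip_width: 0.0472
grip_force: 30.0
```

Call:
move_arm(commands=[[[0,0,0.2,0,0,0],[0,0,0.6,0,0,0],[0,0,1.0,0,0,0],[0,0,1.4,0,0,0],[0,0,1.8,0,0,0],[0,0,2.1,0,0,0],[0,0,2.3,0,0,0],[0,0,2.4,0,0,0],[0,0,2.46,0,0,0],[0,0,2.49,0,0,0],[0,0,2.5,0,0,0],[0,0,2.5,0,0,0]]])

```text
time: 17.73
position: [0.6612, 0.0428, 0.2219]
tool_rot: [0.792, 0.611, 0.0, 0.0]
ft_force: [0.1, 0.5, -3.0]
grip_width: 0.0472
grip_force: 30.0
```

Still hanging slightly, so I ease it down and check the contact force.

Call:
move_arm(commands=[[[0,0,0.015,0,0,0],[0,0,0.03,0,0,0],[0,0,0.03,0,0,0]]])

```text
time: 18.1
position: [0.6612, 0.0428, 0.2217]
tool_rot: [0.792, 0.611, 0.0, 0.0]
ft_force: [-1.8, 1.0, 4.5]
grip_width: 0.0472
grip_force: 30.0
```

Call:
move_arm(commands=[[[0,0,0,0,0,0],[0,0,0,0,0,0],[0,0,0,0,0,0],[0,0,0,0,0,0],[0,0,0,0,0,0],[0,0,0,0,0,0]]], claw=-1)

```text
time: 18.85
position: [0.6611, 0.0428, 0.2203]
tool_rot: [0.792, 0.611, -0.0, -0.0]
ft_force: [-0.4, 0.5, -0.4]
grip_width: 0.0861
grip_force: 0.0
```

Call:
move_arm(commands=[[[0,0,-0.15,0,0,0],[0,0,-0.5,0,0,0],[0,0,-1.0,0,0,0],[0,0,-1.5,0,0,0],[0,0,-2.0,0,0,0],[0,0,-2.4,0,0,0],[0,0,-2.55,0,0,0],[0,0,-2.55,0,0,0]]])

```text
time: 19.85
position: [0.6611, 0.0428, 0.3229]
tool_rot: [0.792, 0.611, 0.0, 0.0]
ft_force: [-1.3, 0.1, 0.0]
grip_width: 0.0867
grip_force: 0.0
```

```bash
python3 -c "
from h import *
to(*G['bush'],.16)"
```

```text
shift [ 0.147 -5.263 -0.032] turn [ 0.001 -0.    -0.   ]
```

Call:
move_arm(commands=[[[0,-0.2,0,0,0,0],[0.02,-0.65,0,0,0,0],[0.04,-1.3,0,0,0,0],[0.06,-2.1,0,0,0,0],[0.08,-2.9,0,0,0,0],[0.1,-3.7,0,0,0,0],[0.13,-4.4,0,0,0,0],[0.14,-4.9,0,0,0,0],[0.15,-5.2,0,0,0,0],[0.15,-5.26,0,0,0,0],[0.15,-5.26,0,0,0,0]]])

```text
time: 21.22
position: [0.4597, 0.102, 0.3223]
tool_rot: [0.792, 0.611, 0.0, 0.0]
ft_force: [0.7, 0.2, -0.5]
grip_width: 0.0872
grip_force: 0.0
```

Call:
move_arm(commands=[[[0,0,0.2,0,0,0],[0,0,0.6,0,0,0],[0,0,1.0,0,0,0],[0,0,1.4,0,0,0],[0,0,1.8,0,0,0],[0,0,2.1,0,0,0],[0,0,2.3,0,0,0],[0,0,2.4,0,0,0],[0,0,2.4,0,0,0]]])

```text
time: 22.35
position: [0.4592, 0.1021, 0.2263]
tool_rot: [0.792, 0.611, -0.0, -0.0]
ft_force: [-0.4, 0.0, -0.3]
grip_width: 0.087
grip_force: 0.0
```

Call:
move_arm(commands=[[[0,0,0,0,0,0],[0,0,0,0,0,0],[0,0,0,0,0,0],[0,0,0,0,0,0],[0,0,0,0,0,0],[0,0,0,0,0,0],[0,0,0,0,0,0],[0,0,0,0,0,0]]], claw=1, squeeze=30)

```text
time: 23.35
position: [0.4592, 0.1021, 0.2264]
tool_rot: [0.792, 0.611, 0.0, 0.0]
ft_force: [0.8, 0.4, 1.7]
grip_width: 0.0358
grip_force: 30.0
```

Call:
move_arm(commands=[[[0,0,-0.15,0,0,0],[0,0,-0.45,0,0,0],[0,0,-0.85,0,0,0],[0,0,-1.25,0,0,0],[0,0,-1.65,0,0,0],[0,0,-2.05,0,0,0],[0,0,-2.35,0,0,0],[0,0,-2.5,0,0,0],[0,0,-2.5,0,0,0]]])

```text
time: 24.48
position: [0.4591, 0.1021, 0.3267]
tool_rot: [0.792, 0.611, 0.0, 0.0]
ft_force: [0.6, -0.4, -3.9]
grip_width: 0.0355
grip_force: 30.0
```

```bash
python3 -c "
from h import *
to(*S['bush'],.162)
shot('top','t3')
shot('side','s3')
a=cv2.imread('pics/s3.png')[140:400,110:400];b=cv2.imread('pics/t3.png')[110:290,115:385]
cv2.imwrite('pics/v3.png',np.vstack([cv2.resize(a,(400,360)),cv2.resize(b,(400,240))]))"
```

```text
shift [-2.143  5.524  0.02 ] turn [ 0.001 -0.    -0.   ]
```

View pics/v3.png

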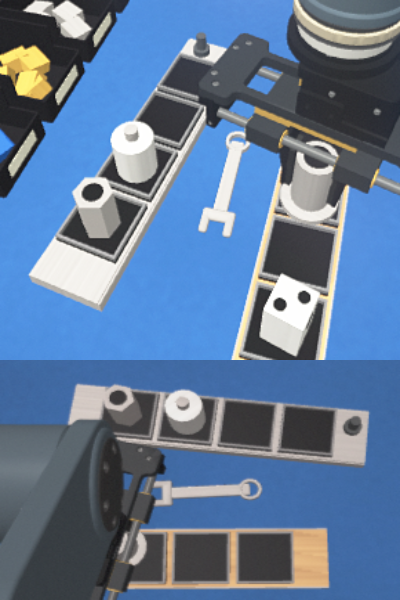

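The hex and roller are standing in the left two stock cups, and the bush is held. Next is the third cup.

Call:
move_arm(commands=[[[-0.08,0.2,0,0,0,0],[-0.25,0.64,0,0,0,0],[-0.5,1.29,0,0,0,0],[-0.8,2.06,0,0,0,0],[-1.1,2.84,0,0,0,0],[-1.4,3.61,0,0,0,0],[-1.65,4.25,0,0,0,0],[-1.85,4.77,0,0,0,0],[-2.0,5.16,0,0,0,0],[-2.1,5.41,0,0,0,0],[-2.14,5.52,0,0,0,0],[-2.14,5.52,0,0,0,0]]])

```text
time: 26.08
position: [0.6508, -0.0367, 0.3262]
tool_rot: [0.792, 0.611, -0.0, -0.0]
ft_force: [0.1, 1.0, -2.9]
grip_width: 0.0354
grip_force: 30.0
```

Call:
move_arm(commands=[[[0,0,0.2,0,0,0],[0,0,0.6,0,0,0],[0,0,1.0,0,0,0],[0,0,1.4,0,0,0],[0,0,1.8,0,0,0],[0,0,2.0,0,0,0],[0,0,2.1,0,0,0],[0,0,2.1,0,0,0]]])

```text
time: 27.08
position: [0.6511, -0.0369, 0.2423]
tool_rot: [0.792, 0.611, 0.0, 0.0]
ft_force: [0.7, 0.1, -4.1]
grip_width: 0.0355
grip_force: 30.0
```

```bash
python3 -c "
from h import *
c=shot('side','s4'); shot('top','t4')
a=cv2.imread('pics/s4.png')[150:340,150:340];b=cv2.imread('pics/t4.png')[110:290,115:385]
cv2.imwrite('pics/v4.png',np.hstack([cv2.resize(a,(500,500)),cv2.resize(b,(300,500))]))"
```

```text
(no output)
```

View pics/v4.png

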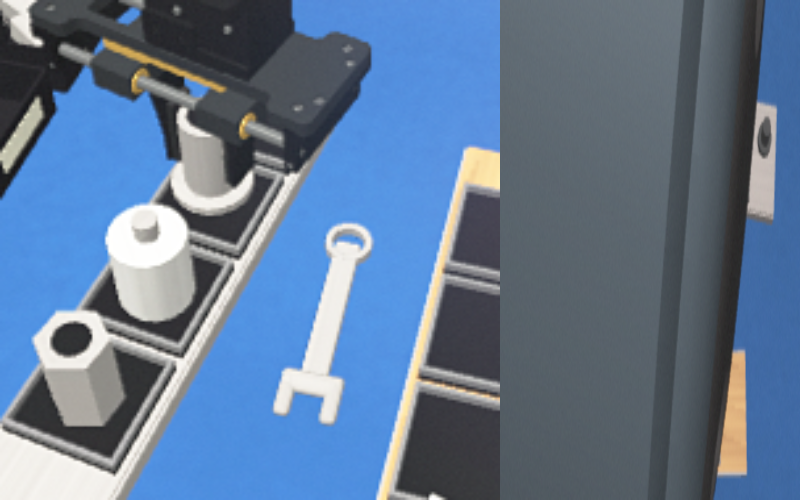

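The bush hangs about 16 mm above the third cup and looks centred. I lower it the rest of the way.

Call:
move_arm(commands=[[[0,0,0.1,0,0,0],[0,0,0.2,0,0,0],[0,0,0.3,0,0,0],[0,0,0.36,0,0,0],[0,0,0.4,0,0,0],[0,0,0.42,0,0,0],[0,0,0.42,0,0,0]]])

```text
time: 28.05
position: [0.6508, -0.0368, 0.2264]
tool_rot: [0.792, 0.611, -0.0, -0.0]
ft_force: [-2.7, 0.1, 4.6]
grip_width: 0.0351
grip_force: 30.0
```

Call:
move_arm(commands=[[[0,0,0,0,0,0],[0,0,0,0,0,0],[0,0,0,0,0,0],[0,0,0,0,0,0],[0,0,0,0,0,0],[0,0,0,0,0,0]]], claw=-1)

```text
time: 28.8
position: [0.6509, -0.0368, 0.2255]
tool_rot: [0.792, 0.611, -0.0, -0.0]
ft_force: [-0.3, 0.6, -0.3]
grip_width: 0.0844
grip_force: 0.0
```

Call:
move_arm(commands=[[[0,0,-0.15,0,0,0],[0,0,-0.5,0,0,0],[0,0,-1.0,0,0,0],[0,0,-1.5,0,0,0],[0,0,-2.0,0,0,0],[0,0,-2.4,0,0,0],[0,0,-2.5,0,0,0],[0,0,-2.5,0,0,0]]])

```text
time: 29.8
position: [0.6508, -0.0368, 0.3258]
tool_rot: [0.792, 0.611, 0.0, 0.0]
ft_force: [-0.6, -0.1, -0.6]
grip_width: 0.0873
grip_force: 0.0
```

```bash
python3 -c "
from h import *
to(*G['block'],.16)"
```

```text
shift [ 4.111 -6.124  0.044] turn [ 0. -0. -0.]
```

Call:
move_arm(commands=[[[0.15,-0.22,0,0,0,0],[0.45,-0.67,0,0,0,0],[0.9,-1.34,0,0,0,0],[1.4,-2.09,0,0,0,0],[1.95,-2.9,0,0,0,0],[2.5,-3.72,0,0,0,0],[3.0,-4.47,0,0,0,0],[3.45,-5.14,0,0,0,0],[3.8,-5.66,0,0,0,0],[4.05,-6.03,0,0,0,0],[4.11,-6.12,0,0,0,0],[4.11,-6.12,0,0,0,0]]])

```text
time: 31.3
position: [0.4562, 0.1844, 0.3255]
tool_rot: [0.792, 0.611, 0.0, 0.0]
ft_force: [-0.4, -0.0, 0.4]
grip_width: 0.0869
grip_force: 0.0
```

Call:
move_arm(commands=[[[0,0,0.2,0,0,0],[0,0,0.6,0,0,0],[0,0,1.0,0,0,0],[0,0,1.4,0,0,0],[0,0,1.8,0,0,0],[0,0,2.15,0,0,0],[0,0,2.4,0,0,0],[0,0,2.5,0,0,0],[0,0,2.5,0,0,0]]])

```text
time: 32.42
position: [0.456, 0.1844, 0.2254]
tool_rot: [0.792, 0.611, -0.0, -0.0]
ft_force: [-0.4, -0.6, -0.3]
grip_width: 0.0871
grip_force: 0.0
```

Call:
move_arm(commands=[[[0,0,0,0,0,0],[0,0,0,0,0,0],[0,0,0,0,0,0],[0,0,0,0,0,0],[0,0,0,0,0,0],[0,0,0,0,0,0],[0,0,0,0,0,0],[0,0,0,0,0,0]]], claw=1, squeeze=30)

```text
time: 33.42
position: [0.456, 0.1844, 0.2256]
tool_rot: [0.792, 0.611, 0.0, 0.0]
ft_force: [0.2, -0.1, 0.8]
grip_width: 0.0376
grip_force: 29.9
```

Call:
move_arm(commands=[[[0,0,-0.15,0,0,0],[0,0,-0.45,0,0,0],[0,0,-0.85,0,0,0],[0,0,-1.25,0,0,0],[0,0,-1.65,0,0,0],[0,0,-2.05,0,0,0],[0,0,-2.35,0,0,0],[0,0,-2.5,0,0,0],[0,0,-2.5,0,0,0]]])

```text
time: 34.55
position: [0.4559, 0.1844, 0.3259]
tool_rot: [0.792, 0.611, 0.0, 0.0]
ft_force: [0.1, -0.8, -2.3]
grip_width: 0.0379
grip_force: 29.9
```

```bash
python3 -c "
from h import *
to(*S['block'],.16)
shot('top','t5')
shot('side','s5')
a=cv2.imread('pics/s5.png')[140:420,110:400];b=cv2.imread('pics/t5.png')[110:290,115:385]
cv2.imwrite('pics/v5.png',np.vstack([cv2.resize(a,(400,360)),cv2.resize(b,(400,240))]))"
```

```text
shift [-6.087  6.384  0.05 ] turn [ 0.001 -0.    -0.   ]
```

View pics/v5.png

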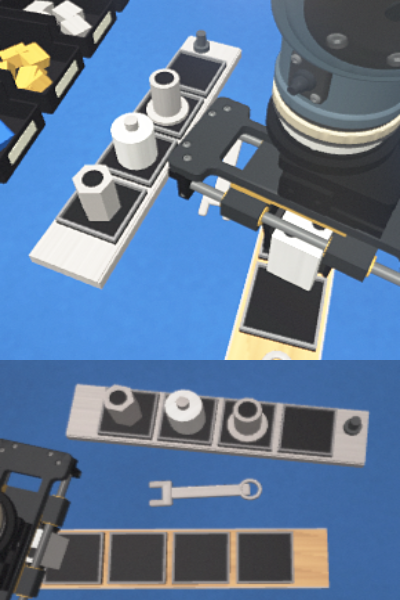

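The bush sits flat in the third cup, and the block is held upright. It goes to the right-hand cup.

Call:
move_arm(commands=[[[-0.2,0.21,0,0,0,0],[-0.6,0.63,0,0,0,0],[-1.2,1.26,0,0,0,0],[-1.9,1.99,0,0,0,0],[-2.7,2.83,0,0,0,0],[-3.5,3.67,0,0,0,0],[-4.3,4.51,0,0,0,0],[-5.0,5.24,0,0,0,0],[-5.5,5.77,0,0,0,0],[-5.85,6.14,0,0,0,0],[-6.05,6.35,0,0,0,0],[-6.09,6.38,0,0,0,0]]])

```text
time: 36.15
position: [0.6409, -0.1163, 0.3252]
tool_rot: [0.792, 0.611, -0.0, -0.0]
ft_force: [-0.5, 0.3, -2.1]
grip_width: 0.038
grip_force: 29.9
```

Call:
move_arm(commands=[[[0,0,0,0,0,0],[0,0,0.2,0,0,0],[0,0,0.6,0,0,0],[0,0,1.0,0,0,0],[0,0,1.4,0,0,0],[0,0,1.8,0,0,0],[0,0,2.1,0,0,0],[0,0,2.3,0,0,0],[0,0,2.42,0,0,0],[0,0,2.48,0,0,0],[0,0,2.5,0,0,0],[0,0,2.5,0,0,0]]])

```text
time: 37.65
position: [0.641, -0.1161, 0.2259]
tool_rot: [0.792, 0.611, 0.0, 0.0]
ft_force: [-0.4, -1.0, -2.5]
grip_width: 0.0378
grip_force: 29.9
```

Call:
move_arm(commands=[[[0,0,0.015,0,0,0],[0,0,0.025,0,0,0],[0,0,0.025,0,0,0]]])

```text
time: 38.02
position: [0.641, -0.1161, 0.2256]
tool_rot: [0.792, 0.611, 0.0, 0.0]
ft_force: [-1.6, 0.5, 4.2]
grip_width: 0.0379
grip_force: 29.9
```

Call:
move_arm(commands=[[[0,0,0,0,0,0],[0,0,0,0,0,0],[0,0,0,0,0,0],[0,0,0,0,0,0],[0,0,0,0,0,0],[0,0,0,0,0,0]]], claw=-1)

```text
time: 38.78
position: [0.6409, -0.1161, 0.2245]
tool_rot: [0.792, 0.611, -0.0, -0.0]
ft_force: [0.6, 0.2, -0.1]
grip_width: 0.0851
grip_force: 0.0
```

Call:
move_arm(commands=[[[0,0,-0.15,0,0,0],[0,0,-0.5,0,0,0],[0,0,-1.0,0,0,0],[0,0,-1.5,0,0,0],[0,0,-2.0,0,0,0],[0,0,-2.5,0,0,0],[0,0,-3.0,0,0,0],[-0.8,-0.5,-3.0,0,0,0],[-1.8,-1,-3.0,0,0,0],[-2.8,-1.5,-3.0,0,0,0],[-3.6,-2,-3.0,0,0,0],[-3.6,-2,-3.0,0,0,0]]])

```text
time: 40.28
position: [0.5254, -0.2367, 0.3461]
tool_rot: [0.793, 0.609, -0.0, 0.001]
ft_force: [0.6, 0.1, -0.6]
grip_width: 0.0871
grip_force: 0.0
```

```bash
python3 -c "
from h import *
shot('top','t6')
shot('side','s6')
a=cv2.imread('pics/s6.png')[140:420,110:400];b=cv2.imread('pics/t6.png')[110:290,115:385]
cv2.imwrite('pics/v6.png',np.vstack([cv2.resize(a,(400,360)),cv2.resize(b,(400,240))]))"
```

```text
(no output)
```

View pics/v6.png

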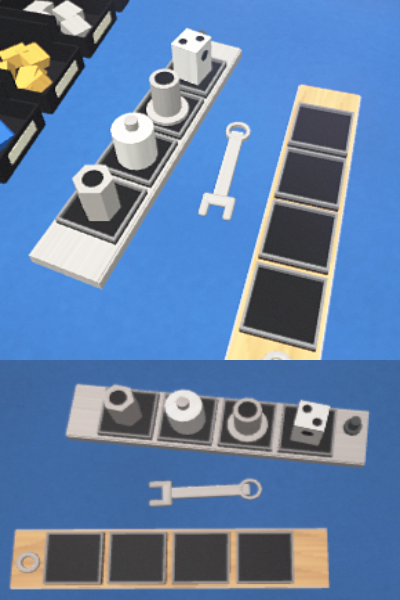

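All four parts are in the stock rack in reverse order. I check the dark spot on the block's near face and the part heights.

```bash
python3 -c "
from h import *
c=dict(np.load('pics/top0.npz'));a=c['pixels'][225:290,115:180]
c=dict(np.load('pics/t6.npz'));b=c['pixels'][130:195,290:355]
cv2.imwrite('pics/v7.png',np.hstack([cv2.resize(i,(390,390)) for i in(a,b)]))
for n in('t6','s6'):
    p=cloud(dict(np.load(f'pics/{n}.npz')))
    for k,(x,y) in S.items():
        q=p[np.hypot(p[...,0]-x,p[...,1]-y)<.034]; t=np.percentile(q[:,2],98); w=q[q[:,2]>t-.005]; print(n,k,round(t,4),w.mean(0).round(4))
"
```

```text
t6 hex 0.0848 [0.6716 0.1231 0.0829]
t6 roller 0.0932 [0.6609 0.0423 0.0924]
t6 bush 0.0889 [ 0.65   -0.0373  0.087 ]
t6 block 0.0885 [ 0.6404 -0.1161  0.0866]
s6 hex 0.0839 [0.6697 0.1252 0.0826]
s6 roller 0.0924 [0.6591 0.045  0.0918]
s6 bush 0.0879 [ 0.6484 -0.0345  0.0866]
s6 block 0.0878 [ 0.6391 -0.1132  0.0864]
```

View pics/v7.png

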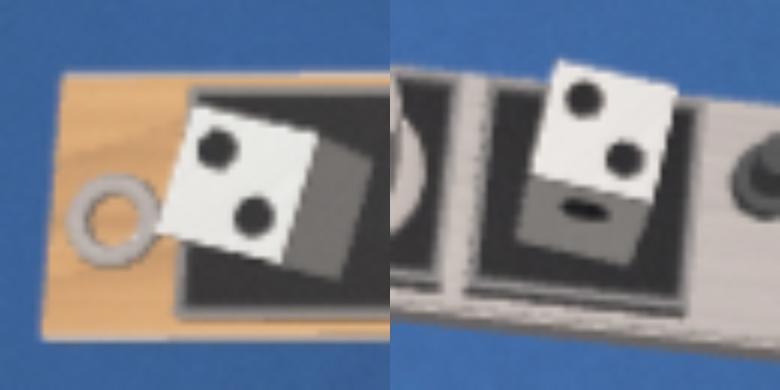

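The spot is a port in the block's side that was out of view at the start. The heights match the start, and all four parts are upright and centred.

```bash
python3 -c "
from rig import *
print(hand_in())"
```

```text
the job is handed in; nothing more can be done
None
```

The job is handed in at about 40 s of the 102 s limit: block, bush, roller and hex stand upright and free in the stock rack in reverse order, with the block in the right-hand end cup.

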